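Humidity check through the probe slot of a mosaic's conditioning box

TASK

Check the air in the mosaic's conditioning box: turn the orange-winged bayonet plug on the lid about a quarter turn anticlockwise (seen from above) until its ears are clear of the claws, lift it off and set it down flat in the blue tray. Then take the yellow hygrometer from its stand, lower its blade upright through the slot that the plug covered until the red band is level with the slot's mouth, and finish holding it still there: the program ends with the meter in the gripper, band at the slot, the blade neither forced nor touching the mosaic below. Drop nothing, and leave everything else on the bench where it is.

Things in the scene. Friction and masses are not known exactly. Their poses are not given: they have to be found in the camera images.
- case: conditioning box, grey tub 300 x 300 mm with a clear lid in an aluminium frame, lid top 108 mm high; fixed, but placed and turned anew each time. Origin at the centre of its underside, z up. The probe port on the lid, centred 30 mm towards its -x and 70 mm towards its -y, is an aluminium plate 104 (x) x 84 (y) x 12 mm with the slot in its middle and two steel claws
- slot (a point): centre of the slot's mouth, on the port plate's top face, 120 mm above the bench. The slot is 22 mm long along this point's x axis (the box's x), 7 mm wide along y, 12 mm deep, with a 3 mm bevel round its mouth within that depth; below it is open space down to the mosaic. z up. Covered by the plug at first
- claw (a point): top of one of the port's two steel claws, 37 mm from the slot's centre on the box's +x side and 12 mm above the port plate; its twin is opposite, on the -x side. Each is 34 mm wide (y), starts 30 mm from the slot's centre, and is closed at its clockwise end (seen from above)
- plug_grip (a point): loose bayonet plug, about 80 g: black disc 56 mm across and 8 mm thick, and on top an orange wing 50 mm long (x), 14 mm thick (y), from 8 to 36 mm above the plug's underside, which lies on the port plate. This point is the wing's centre, on the plug's axis, 22 mm above the underside; x runs along the wing, z up
- plug_ear (a point): top of one of the plug's two ears, 33 mm from its axis along +x, 5 mm above its underside; twin at -x. Ears are 16 mm wide and reach 37 mm out. At the start they sit under the claws (wing within 0.15 rad of the box's x) and the plug cannot be lifted; it turns easily anticlockwise from above. From 0.7 to 1.9 rad off the box's x axis the ears are clear and it lifts straight off
- tray: blue parts tray, 135 (x) x 115 (y) mm outside, walls 4 mm thick and 16 mm high, floor 4 mm thick; fixed. Origin at the centre of its underside
- stand: grey bench stand for the meter, foot 110 x 80 mm, fixed; its top, 100 mm high, 80 x 60 mm, has a wide slot 28 (x) x 12 (y) mm in which the meter's blade hangs. Origin at the centre of its underside, z up
- meter_grip (a point): loose handheld hygrometer with a flat blade, about 0.17 kg, upright in the stand. The yellow handle is 38 (x) x 24 (y) x 95 mm (z); this point is on its axis, 55 mm above its lower end (shoulder) and 40 mm below its top. The shoulder rests on the stand, 100 mm above the bench. z up, away from the blade; x along the blade's width
- meter_mark (a point): centre of the red band on the blade, 30 mm below the handle's lower end and 85 mm below meter_grip; the band is 12 mm high. The blade is steel, 20 mm wide (x) and 5 mm thick (y); its last 10 mm are narrowed to 14 x 3.5 mm. Same axes as meter_grip
- meter_tip (a point): lower end of the blade, 90 mm below the handle, 60 mm below the middle of the red band, 145 mm below meter_grip
- mosaic: the old mosaic panel lying inside the box, fixed; origin at the centre of its underside, its top 28 mm above that and 76 mm below the slot's mouth. Must not be touched
- dish: bystander: loose white dish of sorted stone cubes, 96 mm across, 24 mm high; origin at the centre of its underside
- brush_pot: bystander: glass pot of brushes, 72 mm across, 90 mm high, brushes to 0.20 m; origin at the centre of its underside
- fragment: bystander: loose piece of mosaic 85 x 60 x 24 mm; origin at the centre of its underside
- adhesive: bystander: white bottle with red cap, 48 mm across, 110 mm high; origin at the centre of its underside
- jar: bystander: amber jar, 60 mm across, 75 mm high; origin at the centre of its underside
- tweezers: bystander: steel tweezers lying flat, 125 mm long along x; origin near the middle, on the bench
- spatula: bystander: spatula lying along x, 190 mm long; origin on the bench

How it is judged:
On the way, in this order (a step that is already met when the one before it is completed fails the run):
1. the plug is turned anticlockwise, still on the port, until its ears are clear of the claws (angle between the x axis of plug_grip and the x axis of slot, either way round above 0.65 rad and z of plug_grip in the frame of slot below 0.032 m and horizontal distance between plug_grip and slot below 0.012 m), for 0.05 s.
2. the plug stands in the tray, let go (contact force between plug and tray above 0.2 N and contact force between plug and the fingers below 0.05 N and horizontal distance between plug_grip and tray below 0.045 m and angle between plug_grip's own z axis and vertical below 0.15 rad), for 0.2 s.
3. the meter is lifted from its stand in the gripper (contact force between meter and the fingers above 1 N and contact force between meter and stand below 0.05 N and z of meter_tip in the frame of stand above 0.1 m), for 0.1 s.
At the end, for the whole second after the job is handed in: Gripper holds the meter (over 1 N), still, upright within 0.12 rad, blade in the slot: red band's middle within 8 mm of the mouth's height and 4 mm of its centre, under 15 N on the box, none on the mosaic. Plug let go, flat and at rest in the tray within 45 mm of its centre (z of meter_mark in the frame of slot between -0.008 and 0.008 m and horizontal distance between meter_mark and slot below 0.004 m and horizontal distance between meter_tip and slot below 0.009 m and angle between the x axis of meter_mark and the x axis of slot, either way round below 0.25 rad and angle between meter_mark's own z axis and vertical below 0.12 rad and contact force between meter and the fingers above 1 N and contact force between meter and case below 15 N and contact force between meter and mosaic below 0.1 N and linear speed of each of meter, plug below 0.02 m/s and contact force between plug and tray above 0.2 N and horizontal distance between plug_grip and tray below 0.045 m and angle between plug_grip's own z axis and vertical below 0.15 rad); the arm keeps its last pose, push and grip.
It fails at once if the meter or the plug touches the mosaic (contact force between any of meter, plug and mosaic above 0.3 N).
It fails at once if the blade is forced on the port (over 40 N) (contact force between meter and case above 40 N).
It fails at once if the plug or the meter is dropped (moves over 0.7 m/s with no finger on it) ((linear speed of plug above 0.7 m/s and contact force between plug and the fingers below 0.01 N) or (linear speed of meter above 0.7 m/s and contact force between meter and the fingers below 0.01 N)).
It fails at once if a bystander is moved by more than 25 mm (distance of any of dish, brush_pot, fragment, adhesive, jar, tweezers, spatula from where it was at the start of the episode above 0.025 m).
It also fails if it takes over 61 s, if anything falls off the work surface, if the arm or the gripper's body presses on something with over 40 N, if the wrist force passes 120 N, or if a joint passes its speed limit or range.

ROBOT

A 6-joint arm with a two-finger parallel gripper is mounted at the origin on the work surface. World frame = base frame: x ahead of the robot, y to its left, z up, the work surface at z = 0. Lengths are in m, angles in rad, forces in N, time in s.
With the tool pointing down it reaches from about 0.375 to 0.825 m from the base axis. Payload 5.5 kg.
Tool frame: the origin (TCP) lies between the finger pads; the fingertips stand 14 mm ahead of it and the grasp point (between the pads) lies 5 mm behind it; x points along the fingers, y is the direction in which the jaws open and shut, and the axes are right-handed (so a half turn about x gives the same grasp; the last joint's range is limited). The gripper opens to 85 mm and grips with 20 to 120 N. Pads are 22 mm wide; open, the fingers measure 114 mm over their backs; the gripper's body (76 mm by 85 mm) begins 54 mm behind the grasp point. The pads swing forward as they close: fully open they stand 13 mm farther back than shut.
Start: joints at [-1.263, 0.314, -0.047, 1.21, 0, 1.571], TCP at [0.182, -0.572, 0.245] pointing down, gripper open.
Joint ranges: [-2.67, 2.67], [-0.69, 1.73], [-1.03, 1.25], [-2.08, 2.16], [-1.42, 1.45], [-3.14, 3.14]. Speed limits (rad/s): [2.39, 2.39, 3.01, 3.14, 3.14, 3.14].

INTERFACE

Orientations are given as a 3x3 rotation matrix whose columns are the frame's x, y, z axes.
In Python, from plant import get_obs, cams, job gives the robot as it stands. The module is installed in compiled form; this text tells all that it offers.
- The arm moves only by the tool play_rows, never from a script. Its argument "moves" is one flat list of numbers, 5 for each row, row after row: the shift along the world's x, y, z in units of 50 mm (1.0 is 50 mm), then the turn about the world's z in units of 10 degrees (1.0 is 10 degrees), then the finger opening in mm, from 0 to 85.4. In form: [tx, ty, tz, spin, jaw, tx, ty, tz, spin, jaw, ...]. A call has 1 to 10 rows; each row shifts and turns the commanded pose from where the row before left it; what a row does not reach is not made up. A row lasts 1/8 s, in which the tool goes at most 62.5 mm and 10.7 degrees, less where a joint would pass 70% of its speed; a pose out of reach is approached as far as the arm can. A call is refused whole if a number of a shift passes 1 or a number of a turn 1, either way. A call with a gripper value outside its range is refused whole. The fingers move at their own pace and stop on an object; "force" is the grip in N (left out, the last holds). Time passes only in rows, so rows that do not move let the fingers close. It gives the time, the measured TCP pose, the force and the opening at its end, in the units of the state.
- get_obs(): the state, without advancing time (a new reading comes with each control period).
- cams.get_image(name): name is "scene" or "top"; returns (picture, depth): 384x512x3 uint8, red, green, blue; 384x512 float32, m along the optical axis (not along the pixel's ray), 0 where there is no reading.
- cams.camera_model(name): a dict with "fx", "fy", "cx", "cy" (pixels), "rvec" (rotation vector, rad) and "tvec" (3), from world to camera coordinates, as OpenCV has them. Camera axes: x right, y down, z forward; pixel columns grow to the right and rows downward; lengths in m; the calibration is good to about 2 mm. A picture is of the moment at which its call begins. camera_model takes no time and is no camera call.
- job.close_job(): hands the job in, once; it reports no verdict.
The state is a dict: "time_s": time; "joints": joint angles; "qvel": joint speeds; "tau": joint torques, N m; "ee_pos": TCP position; "ee_rot": TCP orientation; "force": force on the tool from outside, world axes, zero at the start; "wrist_torque": the same for the moment, N m; "gripper_width": finger opening in m.
Only numpy, scipy, OpenCV 4.12 (cv2) and the standard library are available. Lean on these libraries where they do the work, as an engineer would, in place of code of your own. Each camera call takes 0.05 s, during which the arm holds its last target.

## Working session

There is one attempt and no reset: what is moved stays moved. The work goes in short steps, Python scripts to look and compute and a tool call to move; the robot and the scene stay as the last step left them, time stands still between calls to the robot, and variables do not carry over. Pictures are saved under pics/ and viewed, and the job is handed in when it is done.

Besides the shell and the picture viewer there is one more tool, called after "Call:" as name(argument=value, ...) on one line, values as JSON. play_rows: Moves the arm, as the interface text tells. Its arguments: {"type":"object","properties":{"moves":{"type":"array"},"force":{"type":"number"}},"required":["moves"]}

```bash
mkdir -p pics; ls; cat > h.py <<'E'
import numpy as np, cv2
from plant import get_obs, cams, job
def model(n):
    m=cams.camera_model(n); R=cv2.Rodrigues(np.array(m['rvec'],float))[0]; t=np.array(m['tvec'],float).ravel()
    return m,R,t
def shot(n,name=None):
    im,d=cams.get_image(n)
    np.savez(f'{n}.npz',im=im,d=d)
    if name: cv2.imwrite(f'pics/{name}.png',im[:,:,::-1])
    return im,d
def load(n):
    z=np.load(f'{n}.npz'); return z['im'],z['d']
def ray(n,u,v,h):
    m,R,t=model(n); u=np.asarray(u,float);v=np.asarray(v,float)
    p=np.stack([(u-m['cx'])/m['fx'],(v-m['cy'])/m['fy'],np.ones_like(u)],-1)@R
    c=-R.T@t
    s=(h-c[2])/p[...,2]
    return c+s[...,None]*p
def cloud(n,d):
    m,R,t=model(n); v,u=np.mgrid[:d.shape[0],:d.shape[1]]
    p=np.stack([(u-m['cx'])/m['fx']*d,(v-m['cy'])/m['fy']*d,d],-1)
    return (p-t)@R
def proj(n,P):
    m,R,t=model(n); q=np.asarray(P)@R.T+t
    return np.stack([q[...,0]/q[...,2]*m['fx']+m['cx'],q[...,1]/q[...,2]*m['fy']+m['cy']],-1)
E
python3 - <<'E'
from h import *
for n in('scene','top'):
    shot(n,n+'0'); m,R,t=model(n); print(n,m['fx'],m['cx'],m['cy'],-R.T@t,R[2])
o=get_obs(); print({k:np.round(v,3).tolist() for k,v in o.items()})
E
```

```text
pics
scene 366.632158345378 255.3153616193905 192.09608331769368 [ 0.94289459 -0.54358797  0.85732769] [-0.41446928  0.47419022 -0.77676177]
top 392.4984931472581 257.9990603293137 195.03417158169967 [ 0.46265034 -0.10138457  1.35400072] [ 0.04857112  0.00909975 -0.99877827]
{'time_s': 0.1, 'joints': [-1.263, 0.314, -0.048, 1.21, -0.0, 1.571], 'qvel': [-0.0, -0.002, -0.0, 0.0, 0.003, 0.001], 'tau': [-0.001, -54.077, 34.054, 0.011, -0.0, 0.0], 'ee_pos': [0.182, -0.571, 0.245], 'ee_rot': [[-0.0, 0.303, -0.953], [0.001, -0.953, -0.303], [-1.0, -0.002, 0.0]], 'force': [-0.123, -0.077, -0.778], 'wrist_torque': [0.018, 0.009, -0.016], 'gripper_width': 0.085}
```

View pics/top0.png

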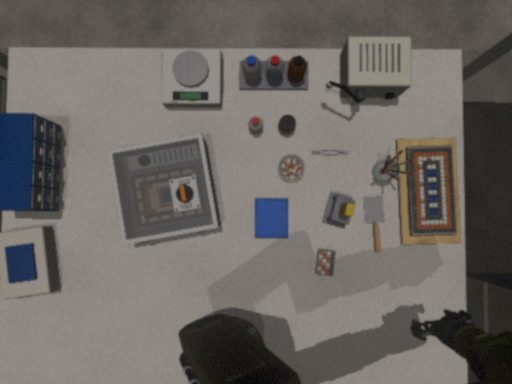

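View pics/scene0.png

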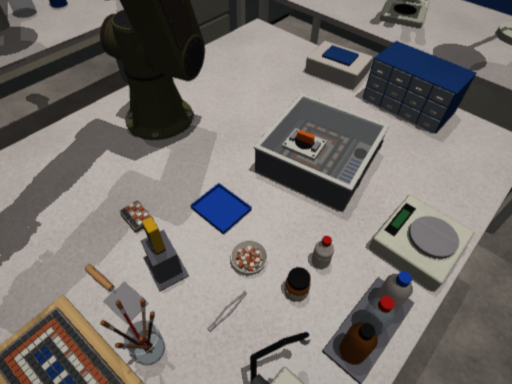

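The top view has world x up and y left. It shows the box at about (165,190) with the orange wing at (185,192), the tray at (271,218), and the meter and stand at (343,210). Next I'll measure these.

```bash
python3 - <<'E'
from h import *
im,d=load('top'); im2,d2=load('scene')
def crop(im,a,b,c,e,k): return cv2.resize(im[c:e,a:b],None,fx=k,fy=k,interpolation=cv2.INTER_CUBIC)[:,:,::-1]
cv2.imwrite('pics/c1.png',np.hstack([crop(im,150,220,155,225,6),crop(im,310,370,180,240,7)]))
cv2.imwrite('pics/c2.png',np.hstack([crop(im2,270,340,115,175,6),crop(im2,130,190,205,295,4)]))
for n,I,D in(('top',im,d),('scene',im2,d2)):
    hsv=cv2.cvtColor(I,cv2.COLOR_RGB2HSV); C=cloud(n,D)
    for nm,lo,hi,reg in(('orange',(3,150,80),(16,255,255),{'top':(165,210,170,215),'scene':(285,325,125,155)}[n]),('yellow',(18,130,60),(32,255,255),{'top':(325,365,190,230),'scene':(130,175,205,260)}[n]),('blue',(105,150,40),(125,255,255),{'top':(240,300,190,245),'scene':(180,260,180,240)}[n])):
        m=cv2.inRange(hsv,lo,hi); k=np.zeros_like(m);k[reg[2]:reg[3],reg[0]:reg[1]]=1;m=m*k
        P=C[(m>0)&(D>0)]
        v,u=np.where(m>0)
        r=cv2.minAreaRect(np.stack([u,v],1).astype(np.float32))
        print(n,nm,len(u),np.round(r[0],1),np.round(r[1],1),round(r[2],1),'z pct',np.round(np.percentile(P[:,2],[2,25,50,75,98]),3),'med',np.round(np.median(P,0),3))
E
```

```text
top orange 75 [182.5 193.1] [14.9  4.9] 78.7 z pct [0.14  0.153 0.155 0.157 0.16 ] med [0.526 0.141 0.155]
top yellow 102 [347.4 209.2] [10.2 12.4] 14.0 z pct [0.186 0.193 0.194 0.196 0.199] med [ 0.477 -0.357  0.194]
top blue 1074 [271. 218.] [36. 30.] 90.0 z pct [-0.002  0.002  0.004  0.005  0.009] med [ 0.45  -0.134  0.004]
scene orange 66 [305.6 133.8] [16.2  3.9] 21.0 z pct [0.106 0.154 0.155 0.156 0.158] med [0.529 0.14  0.155]
scene yellow 350 [153.9 233.7] [34.4 11.9] 61.7 z pct [0.114 0.152 0.186 0.194 0.196] med [ 0.498 -0.364  0.186]
scene blue 1553 [220.6 206.8] [48.2 37.6] 39.1 z pct [0.    0.002 0.004 0.006 0.016] med [ 0.453 -0.134  0.004]
```

```bash
sleep 1
```

```text
(no output)
```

View pics/c1.png

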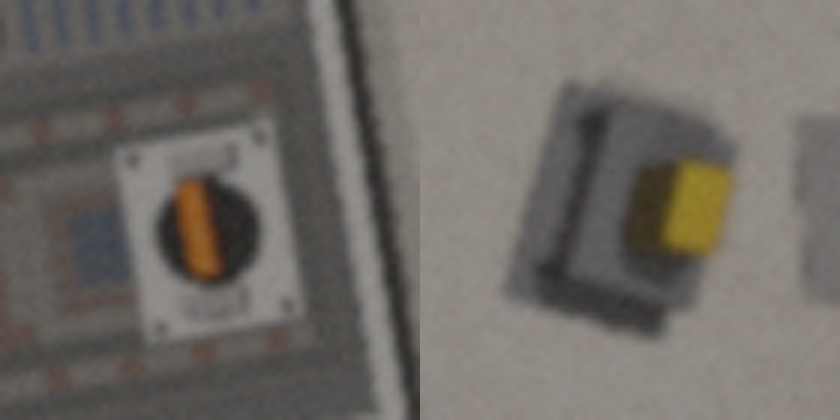

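View pics/c2.png

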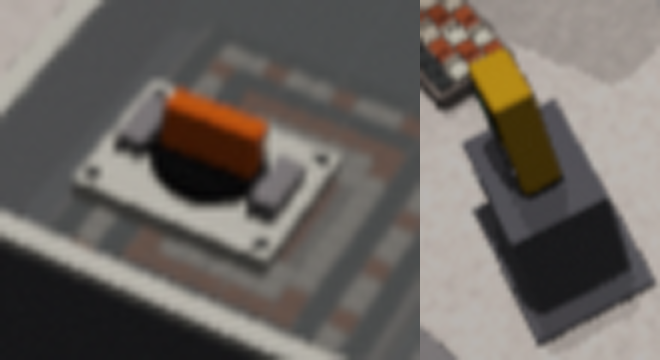

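```bash
cat > meas.py <<'E'
from h import *
def fit(n,m,h):
    m=m.astype(np.uint8); c,_=cv2.findContours(m,cv2.RETR_EXTERNAL,cv2.CHAIN_APPROX_NONE)
    c=max(c,key=cv2.contourArea)[:,0,:]
    P=ray(n,c[:,0],c[:,1],h)[:,:2]*1000
    r=cv2.minAreaRect(P.astype(np.float32)); return r,P
def port(im,d,n,reg):
    hsv=cv2.cvtColor(im,cv2.COLOR_RGB2HSV); C=cloud(n,d)
    k=np.zeros(d.shape,bool);k[reg[2]:reg[3],reg[0]:reg[1]]=1
    m=k&(hsv[...,2]>125)&(hsv[...,1]<60)
    m=cv2.morphologyEx(m.astype(np.uint8),cv2.MORPH_CLOSE,np.ones((5,5)))
    return fit(n,m,0.12)
E
python3 - <<'E'
from meas import *
im,d=load('top'); print(port(im,d,'top',(168,201,174,214))[0])
im2,d2=load('scene'); print(port(im2,d2,'scene',(280,330,125,162))[0])
# box outline
for n,I,D in(('top',im,d),('scene',im2,d2)):
    C=cloud(n,D); m=(abs(C[...,2]-0.108)<.012)&(abs(C[...,0]-.55)<.25)&(abs(C[...,1]-.2)<.25)&(D>0)
    m=cv2.morphologyEx(m.astype(np.uint8),cv2.MORPH_CLOSE,np.ones((5,5)))
    m=cv2.morphologyEx(m,cv2.MORPH_OPEN,np.ones((3,3)))
    print(n,'box',fit(n,m,.108)[0])
    # stand top
    m=(abs(C[...,2]-0.100)<.008)&(abs(C[...,0]-.48)<.1)&(abs(C[...,1]+.35)<.1)&(D>0)
    P=C[m]; print('stand',len(P),cv2.minAreaRect((P[:,:2]*1000).astype(np.float32)))
    hsv=cv2.cvtColor(I,cv2.COLOR_RGB2HSV)
    m=(hsv[...,0]>17)&(hsv[...,0]<33)&(hsv[...,1]>130)&(abs(C[...,2]-.195)<.012)&(abs(C[...,1]+.35)<.08)
    r,P=fit(n,m,.195); print('meter top',m.sum(),r)
    m=(hsv[...,0]>2)&(hsv[...,0]<17)&(hsv[...,1]>130)&(abs(C[...,2]-.156)<.012)&(abs(C[...,1]-.14)<.08)
    r,P=fit(n,m,.156); print('wing top',m.sum(),r, P.mean(0))
    m=(hsv[...,0]>100)&(hsv[...,0]<125)&(hsv[...,1]>130)&(abs(C[...,0]-.45)<.09)&(abs(C[...,1]+.134)<.09)
    r,P=fit(n,m,.012); print('tray',r)
E
```

```text
((526.7089233398438, 142.14649963378906), (100.16456604003906, 80.488525390625), 10.695218086242676)
((528.2656860351562, 142.45452880859375), (103.88447570800781, 86.84383392333984), 10.839205741882324)
top box ((541.5079345703125, 217.37844848632812), (311.1940002441406, 308.7705993652344), 10.594280242919922)
stand 315 ((478.22021484375, -358.42718505859375), (60.00107955932617, 79.56175231933594), 73.6802978515625)
meter top 100 ((478.21527099609375, -357.3342590332031), (24.172534942626953, 36.61802291870117), 75.7562484741211)
wing top 75 ((523.9500122070312, 141.53929138183594), (48.13714599609375, 15.616600036621094), 11.212408065795898) [524.9253632 141.2225456]
tray ((451.5968322753906, -134.16012573242188), (126.1107406616211, 102.58024597167969), 0.4166908264160156)
scene box ((548.1163940429688, 212.51010131835938), (311.9647216796875, 316.4568176269531), 10.610550880432129)
stand 566 ((482.574951171875, -360.60272216796875), (59.39299392700195, 83.43048858642578), 74.31920623779297)
meter top 195 ((486.4028625488281, -363.5096435546875), (24.554765701293945, 44.39785385131836), 75.10588073730469)
wing top 102 ((532.9829711914062, 133.34152221679688), (49.85604476928711, 25.61922264099121), 12.624211311340332) [533.05664648 133.90416566]
tray ((455.04180908203125, -135.11940002441406), (137.91653442382812, 116.70042419433594), 0.26352083683013916)
```

The port is at (527,142) mm with yaw 10.7°, and the wing is at (525,141.5). The meter is at (478,-358) with blade yaw about -15°, and the tray is at (453,-134.5). All sizes match the given ones. I'll move towards the port and spin by about a half turn to keep joint 6 in range.

Call:
play_rows(moves=[0.44, 0.9, 0.2, 1, 45, 0.44, 0.9, 0.2, 1, 45, 0.44, 0.9, 0, 1, 45, 0.44, 0.9, 0, 1, 45, 0.44, 0.9, 0, 1, 45, 0.44, 0.9, 0, 1, 45, 0.44, 0.9, 0, 1, 45, 0.44, 0.9, 0, 1, 45], force=40)

```text
time_s: 1.1
ee_pos: [0.358, -0.2102, 0.2652]
ee_rot: [[-0.0, 0.99, 0.138], [0.0, 0.138, -0.99], [-1.0, -0.0, -0.0]]
force: [0.8, 0.3, 0.8]
gripper_width: 0.0451
```

```bash
cat > st.py <<'E'
from h import *
o=get_obs(); R=o['ee_rot']; R=np.array(R)
print(round(o['time_s'],2),np.round(o['joints'],3),np.round(o['ee_pos'],4),'yyaw',np.round(np.degrees(np.arctan2(R[1,1],R[0,1])),2),np.round(R[:,0],3),'F',np.round(o['force'],2),np.round(o['wrist_torque'],2),round(o['gripper_width'],4))
E
python3 st.py
```

```text
1.1 [-0.531 -0.044 -0.416  1.199  0.     0.901] [ 0.358  -0.2102  0.2652] yyaw 7.95 [-0.  0. -1.] F [0.83 0.29 0.81] [ 0.   -0.06 -0.01] 0.0451
```

Call:
play_rows(moves=[0.334, 0.703, 0, 0.93, 45, 0.334, 0.703, 0, 0.93, 45, 0.334, 0.703, 0, 0.93, 45, 0.334, 0.703, 0, 0.93, 45, 0.334, 0.703, 0, 0.93, 45, 0.334, 0.703, 0, 0.93, 45, 0.334, 0.703, 0, 0.93, 45, 0.334, 0.703, 0, 0.93, 45, 0.334, 0.703, 0, 0.93, 45, 0.334, 0.703, 0, 0.93, 45])

```text
time_s: 2.35
ee_pos: [0.5249, 0.1409, 0.2649]
ee_rot: [[-0.001, -0.19, 0.982], [-0.0, 0.982, 0.19], [-1.0, -0.0, -0.001]]
force: [0.1, -0.8, 0.4]
gripper_width: 0.045
```

```bash
python3 st.py
```

```text
2.35 [ 0.262  0.2   -0.15   1.221 -0.     0.071] [0.5249 0.1409 0.2649] yyaw 100.95 [-0.001 -0.    -1.   ] F [ 0.05 -0.75  0.44] [-0.05 -0.08  0.  ] 0.045
```

Call:
play_rows(moves=[0, 0, -0.8, 0, 45, 0, 0, -0.8, 0, 45, 0, 0, -0.5, 0, 45, 0, 0, 0, 0, 45])

```text
time_s: 2.85
ee_pos: [0.5228, 0.1392, 0.1581]
ee_rot: [[-0.005, -0.185, 0.983], [-0.001, 0.983, 0.185], [-1.0, -0.0, -0.005]]
force: [0.0, 0.2, 0.6]
gripper_width: 0.0448
```

```bash
python3 st.py; python3 - <<'E'
from h import *
im,d=shot('scene')
cv2.imwrite('pics/s1.png',cv2.resize(im[90:180,260:380],None,fx=6,fy=6,interpolation=cv2.INTER_CUBIC)[:,:,::-1])
E
```

```text
2.85 [ 0.26   0.259 -0.325  0.992 -0.     0.075] [0.5228 0.1392 0.1581] yyaw 100.64 [-0.005 -0.001 -1.   ] F [0.02 0.22 0.64] [ 0.01 -0.05  0.03] 0.0448
```

View pics/s1.png

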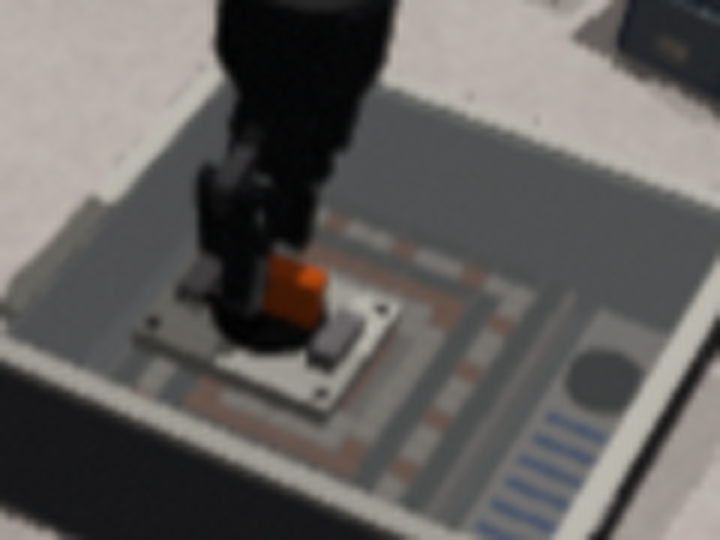

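Call:
play_rows(moves=[0.06, 0.05, -0.12, 0, 45, 0, 0, -0.12, 0, 45, 0, 0, 0, 0, 45, 0, 0, 0, 0, 25, 0, 0, 0, 0, 5, 0, 0, 0, 0, 5, 0, 0, 0, 0, 5])

```text
time_s: 3.78
ee_pos: [0.5281, 0.1423, 0.1487]
ee_rot: [[0.001, -0.185, 0.983], [0.0, 0.983, 0.185], [-1.0, 0.0, 0.001]]
force: [-0.1, 0.4, 4.8]
gripper_width: 0.0134
```

```bash
python3 st.py
```

```text
3.77 [ 0.263  0.273 -0.33   0.967 -0.     0.078] [0.5281 0.1423 0.1487] yyaw 100.64 [ 0.001  0.    -1.   ] F [-0.09  0.41  4.82] [-0.02  0.09  0.01] 0.0134
```

Call:
play_rows(moves=[0, 0, 0.02, 0.3, 5, 0, 0, 0, 0.7, 5, 0, 0, 0, 0.7, 5, 0, 0, 0, 0.8, 5, 0, 0, 0, 0.8, 5, 0, 0, 0, 0.8, 5])

```text
time_s: 4.53
ee_pos: [0.5274, 0.1421, 0.1489]
ee_rot: [[-0.001, -0.787, 0.617], [-0.0, 0.617, 0.787], [-1.0, 0.001, -0.001]]
force: [-1.0, -0.8, -1.4]
gripper_width: 0.0132
```

```bash
python3 st.py
```

```text
4.53 [ 0.263  0.273 -0.33   0.97   0.    -0.643] [0.5274 0.1421 0.1489] yyaw 141.9 [-0.001 -0.    -1.   ] F [-1.02 -0.76 -1.38] [ 0.09 -0.04 -0.02] 0.0132
```

Call:
play_rows(moves=[0, 0, 0, 0.8, 5, 0, 0, 0, 0.8, 5, 0, 0, 0, 0.8, 5, 0, 0, 0, 0.8, 5, 0, 0, 0, 0, 5, 0, 0, 0, 0, 5])

```text
time_s: 5.28
ee_pos: [0.5276, 0.1422, 0.1491]
ee_rot: [[-0.0, -0.994, 0.113], [-0.0, 0.113, 0.994], [-1.0, 0.0, -0.0]]
force: [-0.6, 0.3, -1.6]
gripper_width: 0.0131
```

```bash
python3 st.py; python3 - <<'E'
from h import *
im,d=shot('scene')
a=cv2.resize(im[100:170,270:340],None,fx=5.5,fy=5.5,interpolation=cv2.INTER_CUBIC)[:,:,::-1]
im,d=shot('top')
b=cv2.resize(im[155:225,150:220],None,fx=5.5,fy=5.5,interpolation=cv2.INTER_CUBIC)[:,:,::-1]
cv2.imwrite('pics/s2.png',np.hstack([a,b]))
E
```

```text
5.28 [ 0.263  0.272 -0.329  0.97  -0.    -1.194] [0.5276 0.1422 0.1491] yyaw 173.51 [-0. -0. -1.] F [-0.58  0.26 -1.64] [ 0.04  0.05 -0.  ] 0.0131
```

View pics/s2.png

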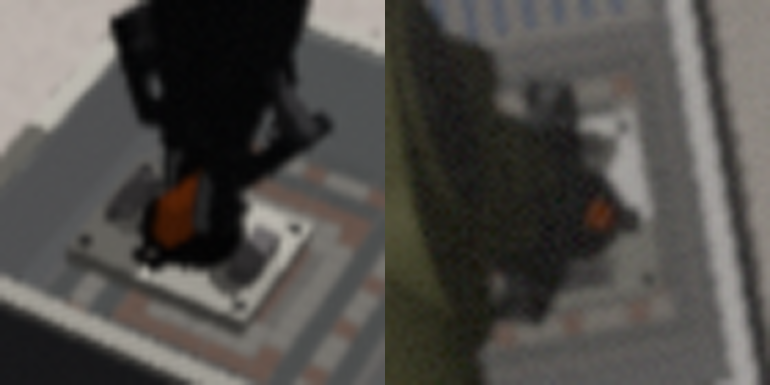

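The wing is now about 73° off the box's x axis, still seated. Lifting and carrying it to the tray.

Call:
play_rows(moves=[0, 0, 0.3, 0, 5, 0, 0, 0.6, 0, 5, 0, 0, 0.6, 0, 5, 0, 0, 0.4, 0, 5, -0.2, -0.7, 0, -0.9, 5, -0.2, -0.7, 0, -0.9, 5, -0.2, -0.7, 0, -0.9, 5, -0.2, -0.7, 0, -0.9, 5, -0.2, -0.7, 0, -0.9, 5, -0.2, -0.7, 0, -0.9, 5])

```text
time_s: 6.62
ee_pos: [0.4677, -0.0689, 0.2456]
ee_rot: [[0.002, -0.49, 0.872], [-0.0, 0.872, 0.49], [-1.0, -0.001, 0.001]]
force: [0.6, -0.5, -1.1]
gripper_width: 0.0133
```

```bash
python3 st.py; python3 - <<'E'
from h import *
im,d=shot('scene','s3')
E
```

```text
6.62 [-0.146  0.073 -0.342  1.154 -0.    -0.658] [ 0.4677 -0.0689  0.2456] yyaw 119.31 [ 0.002 -0.    -1.   ] F [ 0.57 -0.5  -1.13] [ 0.02 -0.01 -0.06] 0.0133
```

View pics/s3.png

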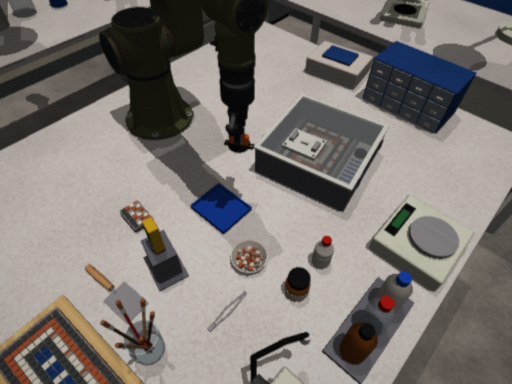

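The plug is in the gripper at about (238,142), and the port is uncovered with the slot visible at about (303,143).

Call:
play_rows(moves=[-0.1, -0.5, 0, -0.9, 5, -0.1, -0.5, 0, -0.9, 5, -0.09, -0.31, 0, -0.9, 5, 0, 0, -0.8, -0.4, 5, 0, 0, -0.8, 0, 5, 0, 0, -0.8, 0, 5, 0, 0, -0.8, 0, 5, 0, 0, -0.5, 0, 5, 0, 0, -0.3, 0, 5, 0, 0, 0, 0, 5])

```text
time_s: 7.92
ee_pos: [0.4531, -0.1332, 0.0442]
ee_rot: [[-0.001, 0.024, 1.0], [0.0, 1.0, -0.024], [-1.0, 0.0, -0.001]]
force: [-0.6, 0.4, -0.9]
gripper_width: 0.0133
```

```bash
python3 st.py; python3 - <<'E'
from h import *
im,d=shot('scene')
cv2.imwrite('pics/s4.png',cv2.resize(im[150:250,160:280],None,fx=6,fy=6,interpolation=cv2.INTER_CUBIC)[:,:,::-1])
E
```

```text
7.92 [-0.286  0.262 -0.624  0.686 -0.    -0.262] [ 0.4531 -0.1332  0.0442] yyaw 88.64 [-0.001  0.    -1.   ] F [-0.64  0.4  -0.86] [0.05 0.   0.01] 0.0133
```

View pics/s4.png

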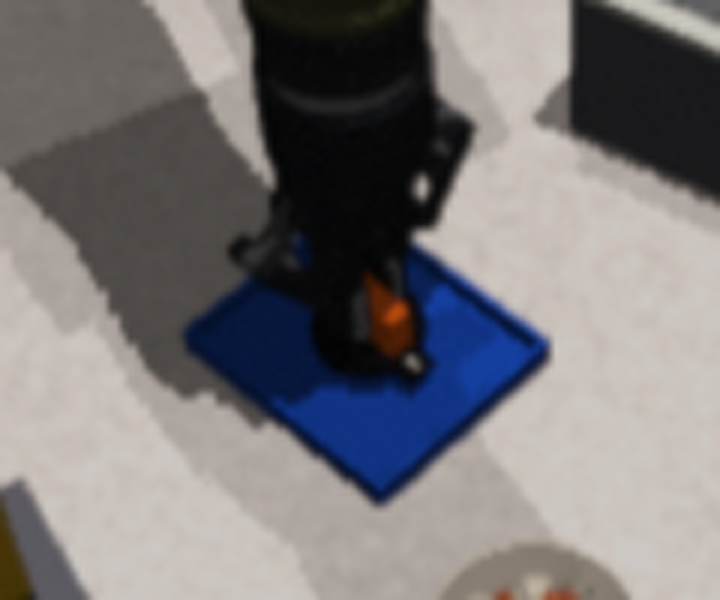

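Call:
play_rows(moves=[0, 0, -0.1, 0, 5, 0, 0, -0.08, 0, 5, 0, 0, -0.03, 0, 5, 0, 0, 0, 0, 5])

```text
time_s: 8.48
ee_pos: [0.4532, -0.1333, 0.0338]
ee_rot: [[-0.0, 0.024, 1.0], [0.0, 1.0, -0.024], [-1.0, 0.0, -0.0]]
force: [0.1, -0.0, -1.3]
gripper_width: 0.0131
```

```bash
python3 st.py
```

```text
8.47 [-0.286  0.276 -0.635  0.66   0.    -0.262] [ 0.4532 -0.1333  0.0338] yyaw 88.63 [-0.  0. -1.] F [ 0.08 -0.01 -1.33] [-0.06 -0.07  0.04] 0.0131
```

Call:
play_rows(moves=[0, 0, -0.02, 0, 5, 0, 0, -0.01, 0, 5, 0, 0, 0, 0, 10, 0, 0, 0, 0, 15, 0, 0, 0, 0, 22, 0, 0, 0, 0, 30, 0, 0, 0, 0, 30])

```text
time_s: 9.35
ee_pos: [0.4533, -0.1333, 0.0322]
ee_rot: [[-0.0, 0.024, 1.0], [0.0, 1.0, -0.024], [-1.0, 0.0, -0.0]]
force: [-1.0, 0.2, -1.0]
gripper_width: 0.0301
```

```bash
python3 st.py
```

```text
9.35 [-0.286  0.279 -0.636  0.656  0.    -0.262] [ 0.4533 -0.1333  0.0322] yyaw 88.64 [-0.  0. -1.] F [-1.01  0.2  -1.  ] [-0.03  0.06  0.07] 0.0301
```

Call:
play_rows(moves=[0, 0, 0.3, 0, 30, 0, 0, 0.7, 0, 30, 0, 0, 0.9, 0, 30, 0, 0, 0.9, 0, 40, 0, 0, 0.9, 0, 55, 0, 0, 0.9, 0, 55, 0, 0, 0.3, 0, 55])

```text
time_s: 10.22
ee_pos: [0.4545, -0.1337, 0.2813]
ee_rot: [[0.005, 0.024, 1.0], [-0.002, 1.0, -0.024], [-1.0, -0.001, 0.005]]
force: [-0.1, -0.4, -0.2]
gripper_width: 0.0551
```

```bash
python3 st.py; python3 - <<'E'
from meas import *
im,d=shot('scene');im2,d2=shot('top')
f=lambda I,a,b,c,e,k: cv2.resize(I[c:e,a:b],None,fx=k,fy=k,interpolation=cv2.INTER_CUBIC)[:,:,::-1]
cv2.imwrite('pics/s5.png',np.vstack([np.hstack([f(im,180,260,170,240,4),f(im,270,340,110,180,4)]),np.hstack([f(im2,150,220,155,225,4),f(im2,310,390,170,240,4)])]))
print(port(im2,d2,'top',(168,201,174,214))[0],port(im,d,'scene',(280,330,125,162))[0])
E
```

```text
10.22 [-0.286  0.058 -0.277  1.231 -0.    -0.262] [ 0.4545 -0.1337  0.2813] yyaw 88.63 [ 0.005 -0.002 -1.   ] F [-0.14 -0.42 -0.16] [ 0.03 -0.   -0.  ] 0.0551
((526.796630859375, 141.93077087402344), (102.92330932617188, 82.76768493652344), 9.981264114379883) ((527.948486328125, 143.50462341308594), (105.81448364257812, 89.52388763427734), 10.439443588256836)
```

View pics/s5.png

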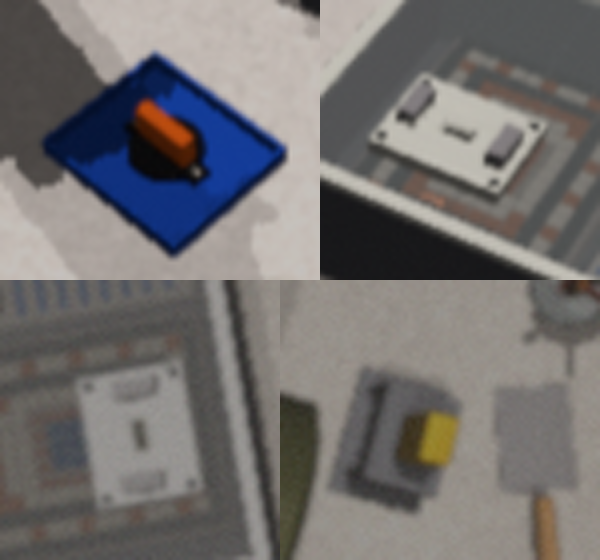

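The plug lies flat in the tray and the slot is clearly visible in both views. I'll measure the slot, the four screw holes and the meter.

```bash
python3 - <<'E'
from meas import *
for n,reg in(('top',(178,191,187,202)),('scene',(300,310,138,147))):
    im,d=load(n); g=im.mean(2).astype(float)
    s=g[reg[2]:reg[3],reg[0]:reg[1]]; bg=np.median(s)
    w=np.clip(bg-15-s,0,None); v,u=np.mgrid[reg[2]:reg[3],reg[0]:reg[1]]
    # keep largest comp
    k,l,st,_=cv2.connectedComponentsWithStats((w>0).astype(np.uint8)); j=1+np.argmax(st[1:,4]); w=w*(l==j)
    c=np.array([(w*u).sum(),(w*v).sum()])/w.sum()
    P=ray(n,u,v,.12); W=w/w.sum(); m=(P[...,:2]*W[...,None]).sum((0,1)); q=P[...,:2]-m
    C=np.einsum('ij,ija,ijb',W,q,q); e,V=np.linalg.eigh(C); a=V[:,1]*np.sign(V[0,1])
    print(n,c,m*1000,np.degrees(np.arctan2(a[1],a[0])),np.sqrt(12*e)*1000, bg)
    C=cloud(n,d);hsv=cv2.cvtColor(im,cv2.COLOR_RGB2HSV)
    mk=(hsv[...,0]>17)&(hsv[...,0]<33)&(hsv[...,1]>130)&(abs(C[...,2]-.195)<.005)&(abs(C[...,1]+.35)<.08)&(hsv[...,2]>(130 if n=='top' else 100))
    P=C[mk]; r,_=fit(n,mk,.195); print('meter',mk.sum(),P.mean(0),r)
E
```

```text
top [184.52926209 193.30831213] [526.58231661 141.59998618] 11.147058238294498 [ 9.4239874  21.83295444] 146.33333333333334
meter 72 [ 0.47888289 -0.36058292  0.19462261] ((479.25885009765625, -360.5338439941406), (18.491880416870117, 33.01544952392578), 75.79735565185547)
scene [304.37351779 142.95619236] [530.57357431 140.25395402] 13.526165289911887 [10.21866501 22.01330097] 180.0
meter 151 [ 0.48214799 -0.36132799  0.19401289] ((482.65533447265625, -361.6657409667969), (23.415348052978516, 36.04713821411133), 76.17620849609375)
```

Call:
play_rows(moves=[0.08, -0.7, 0, -0.25, 55, 0.08, -0.8, 0, -0.3, 55, 0.09, -0.8, 0, -0.3, 55, 0.09, -0.8, 0, -0.3, 55, 0.09, -0.8, 0, -0.16, 55, 0.08, -0.6, 0, 0, 55, 0, 0, 0, 0, 55])

```text
time_s: 11.2
ee_pos: [0.4779, -0.3595, 0.2748]
ee_rot: [[-0.003, 0.252, 0.968], [0.002, 0.968, -0.252], [-1.0, 0.001, -0.003]]
force: [-0.2, 0.7, -1.2]
gripper_width: 0.0549
```

```bash
python3 st.py;
```

```text
11.2 [-0.645  0.304  0.006  1.277 -0.    -0.39 ] [ 0.4779 -0.3595  0.2748] yyaw 75.4 [-0.003  0.002 -1.   ] F [-0.17  0.67 -1.22] [ 0.05  0.02 -0.03] 0.0549
```

Call:
play_rows(moves=[0.03, 0, -0.5, 0, 55, 0, 0, -0.6, 0, 55, 0, 0, -0.6, 0, 55, 0, 0, -0.5, 0, 55, 0, 0, -0.25, 0, 55, 0, 0, 0, 0, 55, 0, 0, 0, 0, 55])

```text
time_s: 12.08
ee_pos: [0.4807, -0.3585, 0.1557]
ee_rot: [[0.001, 0.25, 0.968], [-0.001, 0.968, -0.25], [-1.0, -0.0, 0.001]]
force: [-0.0, 0.5, 0.6]
gripper_width: 0.0551
```

```bash
python3 st.py; python3 - <<'E'
from h import *
f=lambda I,a,b,c,e,k: cv2.resize(I[c:e,a:b],None,fx=k,fy=k,interpolation=cv2.INTER_CUBIC)[:,:,::-1]
im,d=shot('scene')
cv2.imwrite('pics/s6.png',f(im,110,210,190,300,5))
E
```

```text
12.07 [-0.641  0.36  -0.191  1.019  0.    -0.388] [ 0.4807 -0.3585  0.1557] yyaw 75.55 [ 0.001 -0.001 -1.   ] F [-0.05  0.51  0.64] [ 0.01  0.07 -0.01] 0.0551
```

View pics/s6.png

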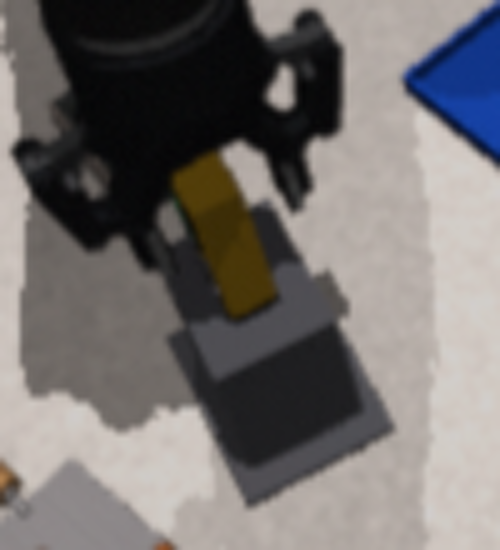

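The fingers straddle the handle. Lowering 5 mm and closing.

Call:
play_rows(moves=[0, 0, -0.1, 0, 55, 0, 0, 0, 0, 40, 0, 0, 0, 0, 30, 0, 0, 0, 0, 20, 0, 0, 0, 0, 10, 0, 0, 0, 0, 10, 0, 0, 0, 0, 10], force=60)

```text
time_s: 13.0
ee_pos: [0.4805, -0.3585, 0.1501]
ee_rot: [[0.0, 0.25, 0.968], [-0.0, 0.968, -0.25], [-1.0, -0.0, 0.001]]
force: [-0.6, -0.8, 2.7]
gripper_width: 0.0234
```

```bash
python3 st.py
```

```text
13.0 [-0.641  0.364 -0.198  1.008 -0.    -0.389] [ 0.4805 -0.3585  0.1501] yyaw 75.53 [ 0. -0. -1.] F [-0.59 -0.82  2.72] [-0.12  0.03 -0.  ] 0.0234
```

Call:
play_rows(moves=[0, 0, 0.2, 0, 10, 0, 0, 0.5, 0, 10, 0, 0, 0.6, 0, 10, 0, 0, 0.6, 0, 10, 0, 0, 0.6, 0, 10, 0, 0, 0.6, 0, 10, 0, 0, 0.5, 0, 10, 0, 0, 0, 0, 10])

```text
time_s: 14.0
ee_pos: [0.481, -0.3587, 0.3319]
ee_rot: [[0.003, 0.25, 0.968], [-0.002, 0.968, -0.25], [-1.0, -0.001, 0.003]]
force: [-0.5, -0.2, -2.2]
gripper_width: 0.0234
```

```bash
python3 st.py; python3 - <<'E'
from h import *
shot('scene','s7')
E
```

```text
14.0 [-0.641  0.294  0.122  1.395  0.    -0.388] [ 0.481  -0.3587  0.3319] yyaw 75.54 [ 0.003 -0.002 -1.   ] F [-0.46 -0.21 -2.24] [-0.02  0.08 -0.02] 0.0234
```

View pics/s7.png

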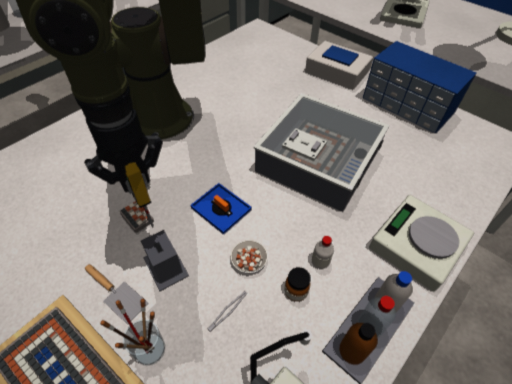

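The meter is held clear of its stand, with the plug flat in the tray at about (221,205). Carrying it to the port.

Call:
play_rows(moves=[0.04, 0.5, 0, 0.2, 10, 0.08, 0.8, 0, 0.3, 10, 0.08, 0.9, 0, 0.3, 10, 0.09, 0.9, 0, 0.3, 10, 0.09, 0.9, 0, 0.3, 10, 0.09, 0.9, 0, 0.3, 10, 0.09, 0.9, 0, 0.3, 10, 0.09, 0.9, 0, 0.21, 10, 0.09, 0.9, 0, 0.2, 10, 0.09, 0.9, 0, 0.1, 10])

```text
time_s: 15.3
ee_pos: [0.5203, 0.069, 0.3284]
ee_rot: [[-0.002, -0.187, 0.982], [0.0, 0.982, 0.187], [-1.0, 0.001, -0.002]]
force: [1.1, -0.3, -1.8]
gripper_width: 0.0234
```

Call:
play_rows(moves=[0.09, 0.8, 0, 0, 10, 0.06, 0.6, 0, 0, 10, 0, 0, 0, 0, 10, 0, 0, 0, 0, 10])

```text
time_s: 15.8
ee_pos: [0.5282, 0.1367, 0.3288]
ee_rot: [[-0.002, -0.186, 0.983], [-0.001, 0.983, 0.186], [-1.0, -0.0, -0.002]]
force: [-0.0, 0.6, -1.6]
gripper_width: 0.0235
```

```bash
python3 st.py
```

```text
15.8 [ 0.253  0.192 -0.016  1.365 -0.     0.067] [0.5282 0.1367 0.3288] yyaw 100.7 [-0.002 -0.001 -1.   ] F [-0.02  0.63 -1.61] [-0.01  0.02  0.03] 0.0235
```

Call:
play_rows(moves=[-0.01, 0.1, -0.3, 0, 10, 0, 0, -0.4, 0, 10, 0, 0, -0.15, 0, 10, 0, 0, 0, 0, 10, 0, 0, 0, 0, 10])

```text
time_s: 16.42
ee_pos: [0.5291, 0.1416, 0.2879]
ee_rot: [[0.001, -0.184, 0.983], [0.0, 0.983, 0.184], [-1.0, 0.0, 0.001]]
force: [-0.9, 0.5, -1.2]
gripper_width: 0.0231
```

```bash
python3 st.py; python3 - <<'E'
from h import *
f=lambda I,a,b,c,e,k: cv2.resize(I[c:e,a:b],None,fx=k,fy=k,interpolation=cv2.INTER_CUBIC)[:,:,::-1]
im,d=shot('scene');im2,d2=shot('top')
cv2.imwrite('pics/s8.png',np.hstack([f(im,275,335,85,165,6),f(im2,150,220,155,225,6)]))
print(get_obs()['ee_pos'])
E
```

```text
16.43 [ 0.261  0.2   -0.098  1.272  0.     0.076] [0.5291 0.1416 0.2879] yyaw 100.61 [ 0.001  0.    -1.   ] F [-0.93  0.47 -1.15] [ 0.   -0.03  0.02] 0.0231Traceback (most recent call last):
  File "<stdin>", line 4, in <module>
    return _nx.concatenate(arrs, 1, dtype=dtype, casting=casting)
           ~~~~~~~~~~~~~~~^^^^^^^^^^^^^^^^^^^^^^^^^^^^^^^^^^^^^^^
ValueError: all the input array dimensions except for the concatenation axis must match exactly, but along dimension 0, the array at index 0 has size 480 and the array at index 1 has size 420
```

```bash
python3 - <<'E'
from h import *
f=lambda I,a,b,c,e,k: cv2.resize(I[c:e,a:b],None,fx=k,fy=k,interpolation=cv2.INTER_CUBIC)[:,:,::-1]
im,d=load('scene');im2,d2=load('top')
cv2.imwrite('pics/s9.png',np.hstack([f(im,275,335,85,165,7),f(im2,160,210,150,230,7)]))
E
```

```text
(no output)
```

View pics/s9.png

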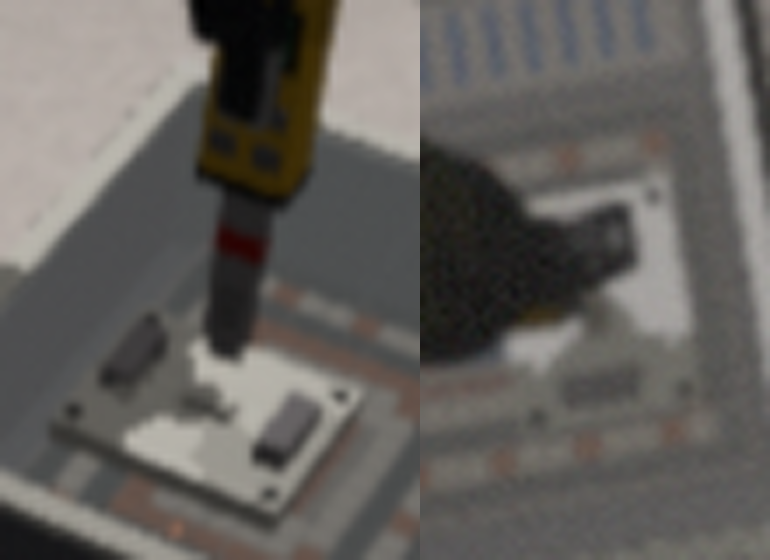

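```bash
cat > band.py <<'E'
from h import *
def band(o):
    im,d=load('scene'); hsv=cv2.cvtColor(im,cv2.COLOR_RGB2HSV).astype(int)
    a=im.astype(float); 
    tcp=np.array(o['ee_pos']); z=tcp[2]-.0801
    e=proj('scene',np.array([tcp[0],tcp[1],z]))
    red=np.clip(a[...,0]-a[...,1:].max(2)-25,0,None)
    u0,v0=np.round(e).astype(int); r=red[v0-9:v0+10,u0-10:u0+11]
    v,u=np.mgrid[v0-9:v0+10,u0-10:u0+11]
    c=np.array([(r*u).sum(),(r*v).sum()])/r.sum()
    print('expected px',e,'red centroid',c)
    # blade silhouette vs. rows: print gray rows
    R=np.array([.753,.658]);
    for vv in range(int(c[1])-2,int(c[1])+3):
        row=red[vv,u0-10:u0+11]; i=np.where(row>row.max()*.5)[0]
        def edge(i,j): # subpixel crossing
            h=row.max()*.5; return i+(j-i)*(h-row[i])/(row[j]-row[i])
        l=edge(i[0]-1,i[0]);rr=edge(i[-1]+1,i[-1]); m=(l+rr)/2+u0-10
        P=ray('scene',m,vv,z); print(vv,round(rr-l,2),round(m,2),'s',1000*P[:2]@R)
    print('s tcp',1000*tcp[:2]@R, 's slot 491.8')
E
python3 -c "
from band import *
band(get_obs())"
```

```text
expected px [308.1023412  118.81795741] red centroid [308.76119403 119.54477612]Traceback (most recent call last):
  File "<string>", line 3, in <module>
    band(get_obs())
    ~~~~^^^^^^^^^^^
  File "band.py", line 18, in band
    l=edge(i[0]-1,i[0]);rr=edge(i[-1]+1,i[-1]); m=(l+rr)/2+u0-10
           ~^^^
IndexError: index 0 is out of bounds for axis 0 with size 0
```

```bash
python3 -c "
from h import *
im,d=load('scene'); a=im.astype(int)
for v in range(114,136,1): print(v,[ '%d/%d'%(x[0],x[1]) for x in a[v,301:318]])
"
```

```text
114 ['78/80', '78/79', '78/80', '78/80', '75/76', '57/57', '37/36', '34/33', '34/33', '32/32', '29/28', '28/26', '24/24', '29/29', '36/37', '59/61', '75/77']
115 ['79/81', '78/80', '79/81', '78/80', '72/74', '51/50', '37/35', '35/34', '34/33', '34/33', '34/34', '34/33', '40/39', '57/58', '62/63', '74/76', '77/79']
116 ['78/80', '79/80', '78/80', '78/80', '71/71', '49/41', '36/30', '34/32', '35/34', '35/34', '34/33', '37/36', '47/47', '72/74', '77/79', '78/80', '78/81']
117 ['78/80', '78/80', '79/81', '78/79', '72/68', '48/29', '38/21', '37/26', '36/30', '34/32', '35/32', '36/34', '50/49', '75/77', '78/81', '77/80', '78/80']
118 ['78/80', '78/80', '78/80', '78/78', '69/62', '46/18', '41/7', '40/13', '38/20', '37/23', '38/27', '39/32', '54/51', '75/76', '78/81', '78/81', '78/80']
119 ['80/81', '79/81', '80/81', '81/79', '68/55', '44/14', '42/5', '42/4', '41/5', '41/8', '40/13', '43/24', '58/47', '76/78', '78/81', '78/81', '78/80']
120 ['81/83', '81/83', '85/85', '84/81', '64/56', '43/21', '41/10', '41/5', '42/4', '41/4', '42/7', '47/23', '65/54', '77/78', '78/81', '78/81', '78/80']
121
[... 1737 characters left out ...]
/79', '79/78']
132 ['99/97', '99/98', '96/94', '63/61', '37/36', '34/33', '34/33', '34/33', '37/35', '52/46', '85/70', '99/81', '99/82', '98/81', '99/82', '95/81', '89/80']
133 ['100/98', '112/110', '130/127', '100/98', '45/44', '34/33', '35/33', '36/34', '41/39', '61/54', '93/79', '101/86', '102/89', '102/86', '102/84', '101/83', '98/81']
134 ['111/109', '145/143', '166/163', '129/126', '56/55', '36/35', '34/33', '40/39', '66/64', '106/101', '127/116', '123/113', '117/111', '111/102', '107/96', '102/88', '99/84']
135 ['115/113', '155/152', '175/172', '151/148', '98/96', '62/60', '49/48', '55/54', '99/97', '156/152', '165/160', '159/155', '151/149', '138/135', '124/120', '110/103', '105/97']
```

```bash
python3 -c "
from h import *
R=np.array([.753,.658])
for v,l,r in((117,305.63,313.28),(118,305.52,313.14),(119,305.46,312.95),(120,305.33,312.55),(121,304.95,312.45),(122,304.7,312.4)):
  print(ray('scene',(l+r)/2,v,.2078)[:2]@R*1000, 2.3*(r-l))
# lower blade, row 130: z estimated ; axis line at TCP
z=np.linspace(.15,.235,8); o=get_obs()['ee_pos']; print(o@np.r_[R,0]*1000)
print(np.c_[z,proj('scene',np.c_[np.full(8,o[0]),np.full(8,o[1]),z])])
"
```

```text
496.0381265419256 17.594999999999946
495.3763702303346 17.52600000000001
494.7181253955376 17.227000000000018
493.6812000043645 16.606000000000062
492.7178260168883 17.25
492.0039059350453 17.709999999999972
491.7317529552494
[[1.50000000e-01 3.05540863e+02 1.34752714e+02]
 [1.62142857e-01 3.06059511e+02 1.31526242e+02]
 [1.74285714e-01 3.06587687e+02 1.28240503e+02]
 [1.86428571e-01 3.07125654e+02 1.24893851e+02]
 [1.98571429e-01 3.07673688e+02 1.21484575e+02]
 [2.10714286e-01 3.08232074e+02 1.18010901e+02]
 [2.22857143e-01 3.08801108e+02 1.14470987e+02]
 [2.35000000e-01 3.09381097e+02 1.10862920e+02]]
```

Call:
play_rows(moves=[-0.06, 0.006, -0.15, 0, 10, 0, 0, -0.2, 0, 10, 0, 0, -0.1, 0, 10, 0, 0, 0, 0, 10, 0, 0, 0, 0, 10])

```text
time_s: 17.15
ee_pos: [0.5259, 0.142, 0.2649]
ee_rot: [[0.0, -0.185, 0.983], [0.0, 0.983, 0.185], [-1.0, -0.0, 0.0]]
force: [0.7, 0.4, -0.5]
gripper_width: 0.0232
```

```bash
python3 st.py; python3 - <<'E'
from h import *
f=lambda I,a,b,c,e,k: cv2.resize(I[c:e,a:b],None,fx=k,fy=k,interpolation=cv2.INTER_CUBIC)[:,:,::-1]
im,d=shot('scene')
cv2.imwrite('pics/s10.png',f(im,280,330,110,165,10))
o=np.array(get_obs()['ee_pos']); z=o[2]-np.arange(.05,.14,.01)
print(np.round(np.c_[z,proj('scene',np.c_[np.full(len(z),o[0]),np.full(len(z),o[1]),z])],3))
for v in range(118,146): print(v,im[v,298:316,0].tolist())
E
```

```text
17.15 [ 0.264  0.202 -0.148  1.221 -0.     0.078] [0.5259 0.142  0.2649] yyaw 100.64 [ 0.  0. -1.] F [ 0.71  0.39 -0.48] [-0.01 -0.02 -0.04] 0.0232
[[2.15000e-01 3.07559e+02 1.16172e+02]
 [2.05000e-01 3.07103e+02 1.19057e+02]
 [1.95000e-01 3.06653e+02 1.21897e+02]
 [1.85000e-01 3.06211e+02 1.24695e+02]
 [1.75000e-01 3.05775e+02 1.27450e+02]
 [1.65000e-01 3.05346e+02 1.30163e+02]
 [1.55000e-01 3.04923e+02 1.32837e+02]
 [1.45000e-01 3.04507e+02 1.35471e+02]
 [1.35000e-01 3.04096e+02 1.38066e+02]]
118 [78, 78, 78, 77, 75, 73, 58, 26, 17, 16, 17, 21, 32, 41, 46, 48, 48, 48]
119 [78, 80, 80, 79, 79, 78, 67, 37, 27, 25, 21, 15, 14, 21, 29, 31, 46, 66]
120 [81, 83, 83, 83, 82, 81, 68, 39, 34, 34, 31, 28, 24, 24, 30, 37, 61, 77]
121 [82, 83, 84, 85, 86, 84, 63, 38, 34, 35, 34, 34, 35, 40, 55, 61, 75, 78]
122 [84, 84, 85, 87, 86, 76, 52, 37, 34, 35, 35, 34, 36, 47, 71, 74, 76, 76]
123 [84, 84, 86, 86, 81, 70, 50, 39, 37, 38, 36, 36, 38, 54, 77, 77, 77, 76]
124 [84, 86, 86, 83, 75, 68, 47, 41, 40, 41, 40, 38, 43, 65, 93, 93, 87, 77]
125 [86, 88, 84, 77, 73, 65, 45, 41, 41, 43, 41, 40, 46, 75, 
[... 986 characters left out ...]
]
138 [98, 98, 97, 91, 72, 43, 36, 34, 34, 40, 73, 139, 178, 182, 182, 181, 181, 181]
139 [99, 99, 98, 94, 85, 48, 36, 35, 36, 53, 105, 161, 180, 182, 182, 181, 181, 181]
140 [98, 97, 95, 91, 85, 57, 43, 37, 44, 84, 147, 176, 181, 181, 181, 180, 179, 176]
141 [98, 94, 88, 81, 77, 71, 62, 52, 59, 111, 170, 179, 179, 179, 178, 177, 168, 157]
142 [97, 94, 85, 69, 65, 70, 70, 67, 80, 124, 155, 172, 179, 177, 169, 164, 149, 129]
143 [103, 102, 96, 84, 72, 63, 65, 67, 84, 114, 128, 163, 179, 175, 157, 150, 135, 112]
144 [137, 140, 140, 128, 93, 85, 103, 91, 77, 96, 136, 168, 170, 167, 152, 138, 118, 105]
145 [175, 177, 176, 164, 123, 125, 145, 134, 117, 121, 149, 165, 158, 154, 143, 119, 105, 103]
```

View pics/s10.png

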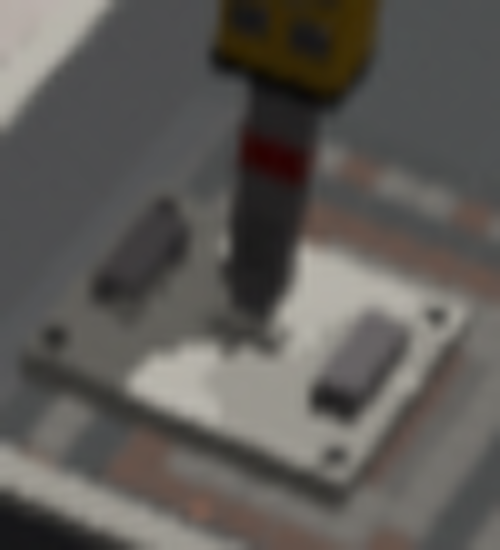

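The blade axis extrapolates to (304.5,142) and the slot centre is at (304.4,143), so they line up. Lowering gently while watching the force.

Call:
play_rows(moves=[0, 0, -0.06, 0, 10, 0, 0, -0.06, 0, 10, 0, 0, -0.06, 0, 10, 0, 0, 0, 0, 10])

```text
time_s: 17.7
ee_pos: [0.5256, 0.1419, 0.2554]
ee_rot: [[-0.001, -0.185, 0.983], [-0.0, 0.983, 0.185], [-1.0, -0.0, -0.001]]
force: [0.0, -0.0, -1.4]
gripper_width: 0.0235
```

```bash
python3 st.py
```

```text
17.7 [ 0.264  0.205 -0.165  1.201 -0.     0.078] [0.5256 0.1419 0.2554] yyaw 100.63 [-0.001 -0.    -1.   ] F [ 0.01 -0.03 -1.35] [ 0.01 -0.03 -0.03] 0.0235
```

Call:
play_rows(moves=[0, 0, -0.06, 0, 10, 0, 0, -0.06, 0, 10, 0, 0, -0.06, 0, 10, 0, 0, 0, 0, 10])

```text
time_s: 18.2
ee_pos: [0.5259, 0.1417, 0.2467]
ee_rot: [[0.0, -0.184, 0.983], [-0.001, 0.983, 0.184], [-1.0, -0.001, 0.0]]
force: [0.3, -0.0, -2.0]
gripper_width: 0.0235
```

```bash
python3 st.py; python3 - <<'E'
from h import *
f=lambda I,a,b,c,e,k: cv2.resize(I[c:e,a:b],None,fx=k,fy=k,interpolation=cv2.INTER_CUBIC)[:,:,::-1]
im,d=shot('scene')
cv2.imwrite('pics/s11.png',f(im,280,330,110,165,10))
E
```

```text
18.2 [ 2.640e-01  2.090e-01 -1.810e-01  1.181e+00 -1.000e-03  7.800e-02] [0.5259 0.1417 0.2467] yyaw 100.63 [ 0.    -0.001 -1.   ] F [ 0.31 -0.01 -2.01] [-0.33 -0.22 -0.05] 0.0235
```

View pics/s11.png

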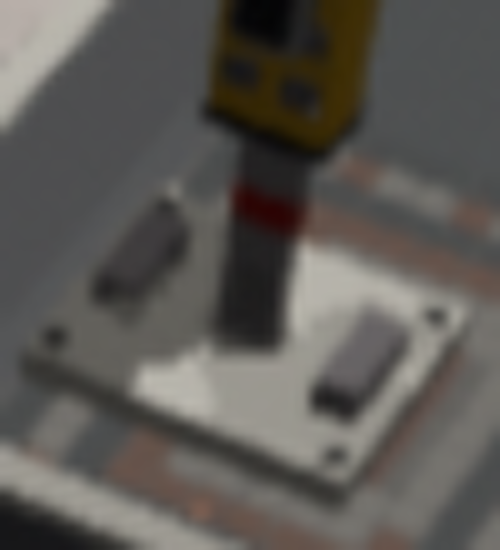

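Call:
play_rows(moves=[0.01, -0.012, 0, 0, 10, 0, 0, -0.06, 0, 10, 0, 0, -0.06, 0, 10, 0, 0, 0, 0, 10])

```text
time_s: 18.75
ee_pos: [0.526, 0.1414, 0.2404]
ee_rot: [[-0.001, -0.185, 0.983], [-0.0, 0.983, 0.185], [-1.0, 0.0, -0.001]]
force: [-0.5, -0.3, -2.7]
gripper_width: 0.0234
```

```bash
python3 st.py
```

```text
18.75 [ 0.263  0.212 -0.191  1.168  0.     0.077] [0.526  0.1414 0.2404] yyaw 100.64 [-0.001 -0.    -1.   ] F [-0.46 -0.26 -2.7 ] [-0.02 -0.06  0.08] 0.0234
```

Call:
play_rows(moves=[0, 0, -0.1, 0, 10, 0, 0, -0.1, 0, 10, 0, 0, -0.1, 0, 10, 0, 0, 0, 0, 10])

```text
time_s: 19.25
ee_pos: [0.5259, 0.1413, 0.2252]
ee_rot: [[-0.001, -0.185, 0.983], [-0.0, 0.983, 0.185], [-1.0, -0.0, -0.001]]
force: [0.3, 1.0, -0.7]
gripper_width: 0.0235
```

```bash
python3 st.py
```

```text
19.25 [ 0.263  0.219 -0.217  1.135  0.     0.077] [0.5259 0.1413 0.2252] yyaw 100.63 [-0.001 -0.    -1.   ] F [ 0.3   1.05 -0.66] [-0.02  0.01  0.04] 0.0235
```

Call:
play_rows(moves=[0, 0, -0.1, 0, 10, 0, 0, -0.1, 0, 10, 0, 0, -0.1, 0, 10, 0, 0, -0.1, 0, 10, 0, 0, -0.06, 0, 10, 0, 0, 0, 0, 10, 0, 0, 0, 0, 10])

```text
time_s: 20.12
ee_pos: [0.5263, 0.1414, 0.2029]
ee_rot: [[0.0, -0.185, 0.983], [0.0, 0.983, 0.185], [-1.0, 0.0, 0.0]]
force: [-0.4, -0.5, -2.0]
gripper_width: 0.0233
```

```bash
python3 st.py; python3 - <<'E'
from h import *
f=lambda I,a,b,c,e,k: cv2.resize(I[c:e,a:b],None,fx=k,fy=k,interpolation=cv2.INTER_CUBIC)[:,:,::-1]
im,d=shot('scene','s12'); 
cv2.imwrite('pics/s13.png',np.hstack([f(im,270,340,105,165,6),f(im,190,250,180,240,6)]))
E
```

```text
20.12 [ 0.262  0.231 -0.254  1.086  0.     0.077] [0.5263 0.1414 0.2029] yyaw 100.64 [ 0.  0. -1.] F [-0.38 -0.47 -2.02] [ 0.01 -0.01  0.03] 0.0233
```

View pics/s13.png

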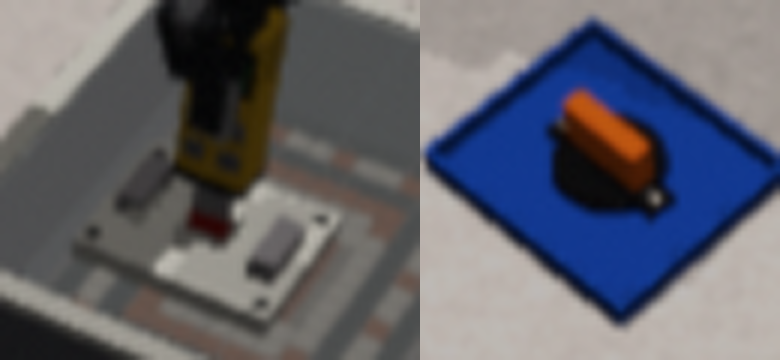

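Call:
play_rows(moves=[0, 0, -0.03, 0, 10, 0, 0, -0.02, 0, 10, 0, 0, 0, 0, 10, 0, 0, 0, 0, 10, 0, 0, 0, 0, 10])

```text
time_s: 20.8
ee_pos: [0.5263, 0.1414, 0.2003]
ee_rot: [[0.0, -0.185, 0.983], [-0.0, 0.983, 0.185], [-1.0, -0.0, 0.0]]
force: [0.3, -1.1, -1.3]
gripper_width: 0.0231
```

```bash
python3 st.py; python3 - <<'E'
from h import *
f=lambda I,a,b,c,e,k: cv2.resize(I[c:e,a:b],None,fx=k,fy=k,interpolation=cv2.INTER_CUBIC)[:,:,::-1]
im,d=shot('scene'); o=np.array(get_obs()['ee_pos'])
cv2.imwrite('pics/s14.png',f(im,280,330,115,160,12))
# check heights along the -y blade face
for n,z in(('shoulder',.15),('band top',.126),('mouth',.12)): print(n,proj('scene',np.array([o[0]+.0005,o[1]-.0025,z])))
for v in range(130,147): print(v,[f'{a}/{b}' for a,b in im[v,299:312,:2].tolist()])
E
```

```text
20.8 [ 0.262  0.233 -0.258  1.08  -0.     0.077] [0.5263 0.1414 0.2003] yyaw 100.64 [ 0. -0. -1.] F [ 0.32 -1.06 -1.31] [0.02 0.04 0.01] 0.0231
shoulder [304.27684194 134.8464515 ]
band top [303.30062185 141.05555064]
mouth [303.06188779 142.57398223]
130 ['65/58', '35/31', '26/25', '25/24', '33/28', '48/37', '51/39', '45/35', '46/36', '49/39', '53/41', '55/41', '60/45']
131 ['62/52', '45/36', '38/31', '34/28', '38/30', '51/38', '48/37', '34/29', '34/30', '43/36', '55/45', '56/42', '62/45']
132 ['51/42', '51/38', '50/37', '47/35', '46/35', '53/39', '48/36', '31/28', '26/24', '31/30', '50/44', '56/43', '62/45']
133 ['31/25', '41/31', '48/36', '51/38', '52/38', '53/38', '50/38', '40/32', '33/28', '30/27', '39/33', '55/41', '61/45']
134 ['32/31', '30/27', '34/26', '39/29', '42/32', '48/36', '52/39', '50/37', '46/35', '42/34', '46/35', '56/41', '60/45']
135 ['68/67', '61/60', '43/41', '21/18', '20/16', '32/24', '41/30', '48/36', '51/38', '52/39', '53/38', '58/43', '63/49']
136 ['94/92', '92/90', '73/71', '35/33', '18/17', '16/14', '22/17', '32/24', '37/29', '42/31', '48/36', '54/41', '70
[... 594 characters left out ...]
 '85/82', '136/134', '136/135', '152/150']
142 ['83/81', '66/62', '52/33', '44/13', '43/8', '42/9', '41/12', '40/20', '42/27', '58/48', '92/89', '126/125', '151/149']
143 ['76/73', '68/65', '60/50', '56/41', '52/30', '47/17', '43/9', '43/7', '46/17', '61/46', '99/97', '148/146', '155/153']
144 ['73/72', '71/70', '72/70', '74/70', '69/60', '60/45', '51/29', '47/19', '54/32', '85/78', '124/122', '153/151', '156/154']
145 ['81/79', '78/76', '89/86', '111/109', '107/104', '79/75', '71/62', '67/55', '81/73', '126/123', '151/149', '157/155', '154/152']
146 ['126/124', '119/116', '125/122', '149/146', '144/141', '118/116', '114/112', '115/112', '125/122', '151/148', '156/153', '156/154', '149/147']
```

View pics/s14.png

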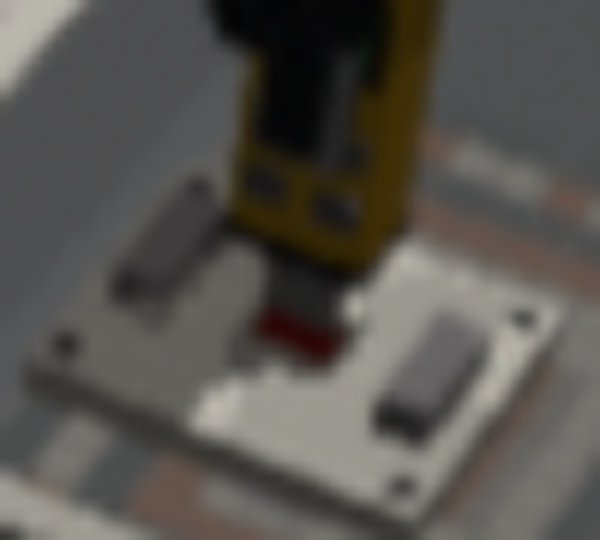

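The red band's top edge is at row 141, where row 141.05 is expected when the band's middle is level with the mouth. Force and torque are near zero, so I'm handing in.

```bash
python3 -c "
from plant import job
print(job.close_job())"; python3 st.py
```

```text
the job is handed in; nothing more can be done
None
the job is handed in; nothing more can be done
```

I carried out every step of the task and handed the job in at about 21 s of the 61 s allowed. The program gave no verdict, so the checks below are my own.

- **Plug:** I turned it about 73° anticlockwise while it was still seated, then lifted it off. It is lying flat and released near the middle of the blue tray, and showed no movement in the later pictures.
- **Meter:** I took it from the stand and lowered it through the slot. It is held with a 60 N grip at tool height 0.2003 m, against the 0.2001 m I worked out for the band level with the mouth. In the picture the red band's top edge is at row 141, where I expected row 141.05. Tool tilt is about zero and yaw is within about 0.5° of the slot.
- **Contact:** The wrist torque showed a light side touch (about 0.4 N m) as the blade entered the slot. I shifted about 0.5 mm sideways and it went away. At the end the wrist force was within its usual 1–2 N scatter and the torque was close to zero.
- **Not checked or uncertain:**
  - The two cameras disagreed on the slot position by up to about 4 mm, because the angled view sees the slot's shading off-centre. I went by the position where the plug had sat, plus the blade's offset from the slot in the angled view.
  - I did not measure the bystanders again at the end. The arm's path stayed clear of them.

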